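Draw a display shelf's side panel tight with its cam lock

ROBOT

A 6-joint arm with a two-finger parallel gripper is mounted at the origin on a cart in front of the work surface, level with it; the furniture and walls round the work are solid. World frame = base frame: x ahead of the robot, y to its left, z up, the work surface at z = 0. Lengths are in mm, angles in rad, forces in N, time in s.
With the tool pointing down it reaches from about 275 to 750 mm from the base axis. Payload 10.2 kg.
Tool frame: the origin (TCP) lies midway between the tips of the shut fingers; the grasp point (between the pads) lies 19 mm behind it (ctrl.grasp_offset is the distance from the TCP to the grasp point, in mm); z points along the fingers, y is the line along which they close (so a half turn about z gives the same grasp; the last joint's range is limited). The gripper opens to 85 mm and grips with 20 to 120 N. Pads are 22 mm wide; open, the fingers measure 114 mm over their backs; the gripper's body (76 mm by 85 mm) begins 54 mm behind the grasp point. The pads swing forward as they close: fully open they stand 13 mm farther back than shut.
Start: joints at [-1.338, 0.313, 1.498, -0, 1.331, -0.223], TCP at [231.084, -471.414, 205.094] pointing down, gripper open.
Joint ranges: [-2.94, 2.94], [-0.97, 2.17], [0.19, 2.56], [-1.23, 4.37], [0.02, 3.11], [-2.88, 2.88]. Speed limits (rad/s): [2.39, 2.39, 3.01, 3.14, 3.14, 3.14].

INTERFACE

Orientations are given as a unit quaternion [w, x, y, z].
In Python, from rig import ctrl, viewer, models gives the robot as it stands. The module is installed in compiled form; this text tells all that it offers.
- The arm moves only by the shell command python3 -m pendant 'ROWS' [OPENING] [FORCE]. ROWS is text: rows parted by semicolons, each of 4 numbers parted by spaces: the shift along the tool's x, y, z in m, then the turn about the tool's z in rad. In form: x y z yaw; .... A call has 1 to 10 rows; each row shifts and turns the commanded pose from where the row before left it, along the tool's axes as they then stand; what a row does not reach is not made up. A row lasts 1/8 s, in which the tool goes at most 62.5 mm and 10.7 degrees, less where a joint would pass 70% of its speed; a pose out of reach is approached as far as the arm can. A call is refused whole if a number of a shift passes 0.0625 or a number of a turn 0.188, either way. A call with a gripper value outside its range is refused whole. OPENING is the opening, from 0 (shut) to 1 (fully open), set as the call begins (- or left out, the last holds). The fingers move at their own pace and stop on an object; FORCE is the grip in N (left out, the last holds). Time passes only in rows, so rows that do not move let the fingers close. It gives the time, the measured TCP pose, the force, the opening and the grip force at its end, in the units of the state.
- ctrl.sense(): the state, without advancing time (a new reading comes with each control period).
- viewer.capture(name): name is "scene" or "top" or "wrist"; returns a dict with "color" (400x640x3 uint8, red, green, blue), "vertical_fov" (degrees; the focal length in pixels is half the picture's height over the tangent of half this angle, whatever the lens; pixels are square), "cx", "cy" (the principal point, pixels), "dist" ([k1, k2, p1, p2, k3] as OpenCV has them; the pictures are not rectified), "pose" (4x4, takes a point from camera to world coordinates). Camera axes: x right, y down, z forward; pixel columns grow to the right and rows downward; lengths in mm; the calibration is good to about 2 mm. A picture is of the moment at which its call begins. There is no depth.
- ctrl.finish_job(): hands the job in; it is judged then, once.
Trained networks look in the newest picture that a camera, given by its name, has taken for a name from the list of things; names that differ only in an ending like _2 or _b are one class to them, and where a whole thing is asked for, a point or a joint stands for the part that bears it (a point fixed in the world has none). Each returns a list of dicts, best first, with "p" (0 to 1); they miss things now and then, are a little off and sometimes report something else, mostly with a low value. They report only what shows in the picture. A call takes as long as a camera call. They do not tell look-alikes from the thing itself.
- models.boxes_of(camera, query): "at" ([x, y, z] in mm, in world coordinates, good to about 4 mm: the middle of the surface that is visible of it).
The state is a dict: "time_s": time; "joints": joint angles; "dq": joint speeds; "tau": joint torques, N m; "eef_pos": TCP position; "ee_rot": TCP orientation; "force": force on the tool from outside, world axes, zero at the start; "wrist_torque": the same for the moment, N m; "grip_width": opening from 0.0 (shut) to 1.0 (fully open); "grip_force": force on a finger pad.
Only numpy, scipy, OpenCV 4.12 (cv2) and the standard library are available. Lean on these libraries where they do the work, as an engineer would, in place of code of your own. Each camera call takes 0.05 s, during which the arm holds its last target. There are 200 camera calls.

TASK

Join the loose side panel to the shelf board: push its headed stud straight into the bore in the board's edge until the panel meets the aluminium edge strip, let go, then turn the black thumb wing of the cam lock clockwise (seen from above) until the cam has drawn the stud tight. Tight is a pull of roughly 35 newtons on the stud, which comes at a different angle on every board, so go by the rising resistance of the wing and neither stop slack nor force it. Let go with the panel standing upright and square against the board, and leave the glue bottle, the screw pot and the bead tray where they are.

Things in the scene. Friction and masses are not known exactly. Their poses are not given: they have to be found in the camera images.
- shelf_board: fixed light-wood board 87x130x30 mm lying on the table. Origin on the table under the cam axis; x points away from the joint edge, z up. Wooden edge at x=-41. Mid-edge (y=0), z=15: brass bore 16 wide along x, mouth flared to 21. Beside it an aluminium strip on stiff rubber, face at x=-47 give or take 1.5 from board to board, yields 3.2 at 18 N/mm. Panel origin on first touch: x about -58, y=0
- cam: steel cam cap, 49 mm wide, in the board's top, with a black upright thumb wing: 36 long, 9 thick, from z=31 to z=54. Origin on the table on its turning axis, same as shelf_board's; wing along its own y, so at angle 0 parallel to the joint edge, 44 mm from the panel. Below, its curved slot closes behind the stud head and draws it 5.5 mm per rad. It stays where it is left
- cam_turn (a joint): cam angle in rad, growing clockwise from above (-z). About 0 (-0.08 to 0.08) at the start: open, the stud head can enter; shut to it above 0.3. Turns freely (0.3 N m of friction) to first strip contact at 0.4 to 0.95; then the torque grows by about 0.008 N m per newton of pull and the pull by about 115 N per rad. Tight (35 N) comes somewhere from 0.7 to 1.25
- side_panel: loose brown wooden panel 22 thick (x) x130 (y) x70 high (z), about 0.35 kg, standing on edge. Origin at the centre of its underside; x points along the stud, which leaves the middle of that face at z=15: brass sleeve 14 thick for the first 16 mm, thin neck, round steel head 14 thick centred 46 from the origin, end at 53. It can be gripped across its thickness at the top
- glue: white and blue needle glue bottle, 25 mm thick, 100 high, loose bystander; origin at the centre of its underside
- pot: small grey screw pot, 41 mm wide, 34 high, loose bystander; origin at the centre of its underside
- beads: blue tray of beads, 66x90x20 mm, loose bystander; origin at the centre of its underside
Not all that is in view belongs to the job. What is shaped like the side_panel but blue is not meant.

How it is judged (in metres and radians):
On the way:
1. the stud stands in the bore with its head inside the still open cam, and the panel let go (x of side_panel in the frame of shelf_board above -0.0615 m and y of side_panel in the frame of shelf_board between -0.004 and 0.004 m and value of joint cam_turn below 0.4 rad and contact force between the fingers and side_panel below 0.5 N), for 0.2 s.
At the end, for the whole second after the job is handed in: the cam, turned past 0.55 rad, pulls the panel's stud with 21 to 50 N; the panel stands upright and square to the board (within 0.06 rad), pressed on the edge strip (its origin no farther than 59.5 mm from the cam axis along the board's x) (contact force between cam and side_panel between 21 and 50 N and value of joint cam_turn above 0.55 rad and x of side_panel in the frame of shelf_board above -0.0595 m and angle between side_panel's own z axis and vertical below 0.06 rad and angle between the x axis of side_panel and the x axis of shelf_board, either way round below 0.06 rad); the robot touches nothing.
It fails at once if the stud, the bore or the cam is forced: over 90 N between panel and board (contact force between side_panel and shelf_board above 90 N).
It fails at once if the glue bottle is moved more than 25 mm or tipped (distance of glue from where it was at the start of the episode above 0.025 m or angle between glue's own z axis and vertical above 0.5 rad).
It fails at once if the screw pot is moved more than 25 mm (distance of pot from where it was at the start of the episode above 0.025 m).
It fails at once if the bead tray is moved more than 25 mm (distance of beads from where it was at the start of the episode above 0.025 m).
It also fails if it takes over 67 s, if anything falls off the work surface, if the arm or the gripper's body presses on something with over 40 N, if the wrist force passes 120 N, or if a joint passes its speed limit or range.

## Working session

There is one attempt and no reset: what is moved stays moved. The work goes in short steps, Python scripts to look and compute and a shell command to move; the robot and the scene stay as the last step left them, time stands still between calls to the robot, and variables do not carry over. Pictures are saved under pics/ and viewed, at most 10 in all, crops included, and the job is handed in when it is done.

```bash
mkdir -p pics; cat > h.py <<'E'
import numpy as np, cv2
from rig import ctrl, viewer, models
def K(c):
    f=200/np.tan(np.radians(c["vertical_fov"])/2); return np.array([[f,0,c["cx"]],[0,f,c["cy"]],[0,0,1.]])
def px2w(c,uv,z):
    """pixels -> world points on plane height z"""
    n=cv2.undistortPoints(np.array(uv,float).reshape(-1,1,2),K(c),np.array(c["dist"])).reshape(-1,2)
    T=np.array(c["pose"]); d=np.c_[n,np.ones(len(n))]@T[:3,:3].T; o=T[:3,3]
    return o+d*((z-o[2])/d[:,2])[:,None]
def w2px(c,P):
    T=np.linalg.inv(np.array(c["pose"]))
    return cv2.projectPoints(np.array(P,float).reshape(-1,1,3),cv2.Rodrigues(T[:3,:3])[0],T[:3,3],K(c),np.array(c["dist"]))[0].reshape(-1,2)
def save(c,n): cv2.imwrite("pics/"+n,np.ascontiguousarray(c["color"][:,:,::-1]))
E
python3 - <<'E'
from h import *
np.set_printoptions(precision=1,suppress=True)
s=ctrl.sense(); print(s["eef_pos"],s["ee_rot"],s["grip_width"],s["force"],ctrl.grasp_offset)
ims=[]
for n in("top","scene"):
    c=viewer.capture(n); save(c,n+"0.png"); ims.append(c["color"])
    print(n,np.array(c["pose"]).round(3).tolist(),c["vertical_fov"])
    for q in("shelf_board","cam","side_panel","glue","pot","beads"):
        for b in models.boxes_of(n,q): print(q,round(b["p"],2),np.array(b["at"]),w2px(c,b["at"])[0])
E
```

```text
[ 231.  -471.1  204.5] [-0.   1.   0.2 -0. ] 0.999076138286273 [0.2 1.  0.2] 18.700000000000003
top [[-0.025, -0.993, 0.118, 419.741], [-1.0, 0.025, -0.002, 88.156], [-0.001, -0.118, -0.993, 1305.366], [0.0, 0.0, 0.0, 1.0]] 47.08198864235387
shelf_board 0.75 [554.7 150.5  26.5] [290. 209.]
cam 0.68 [553.5 145.2  28. ] [291.8 209.4]
side_panel 0.94 [ 509.7 -156.7   67.5] [403.2 221.2]
side_panel 0.92 [395.4 279.8  67.2] [241.9 268. ]
side_panel 0.8 [549.4 316.6  72.5] [227.6 210.8]
glue 0.45 [ 690.8 -120.2   55.5] [386.1 156.7]
pot 0.65 [733.1  31.2  29.9] [330.7 145.4]
beads 0.59 [735.4 337.9   9.6] [224.  148.9]
scene [[-0.681, -0.462, 0.569, -41.079], [-0.732, 0.411, -0.543, 647.594], [0.017, -0.786, -0.618, 704.069], [0.0, 0.0, 0.0, 1.0]] 45.43031268880598
shelf_board 0.88 [535.7 160.9  32.3] [302.3 230.1]
cam 0.57 [548.4 148.9  37. ] [302.7 223. ]
side_panel 0.87 [386.6 281.6  46.8] [305.7 295.6]
side_panel 0.82 [535.7 336.1  68.7] [231.1 257.1]
side_panel 0.73 [ 497.  -150.7   38.7] [410.6 178.7]
side_panel 0.43 [535.6 162.6  32.6] [301.7 230.4]
glue 0.47 [ 694.1 -121.1   42.5] [344.5 149. ]
pot 0.6 [725.6  35.3  30.8] [290.6 170.1]
beads 0.71 [733.5 337.2  11.8] [182.3 227.9]
```

View pics/top0.png

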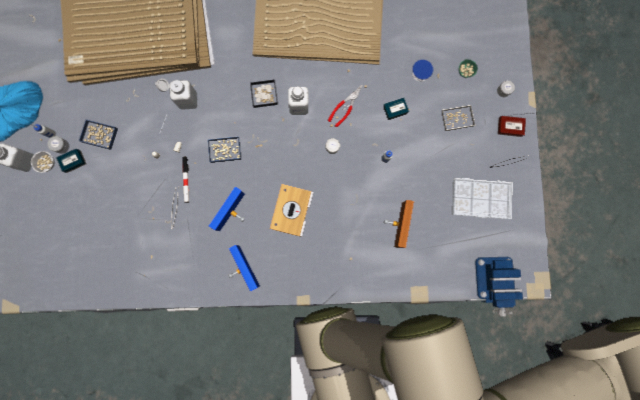

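View pics/scene0.png

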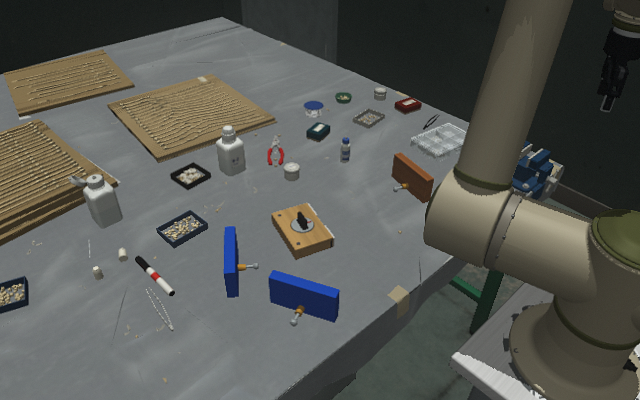

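Two panels are blue, at top-view pixels (227,210) and (243,268). The only brown one is at (403,222), with its stud pointing left, so that is my choice. The board is at (291,209) with its strip on the right-hand edge. Next is a close crop to check.

```bash
python3 - <<'E'
import cv2
a=cv2.imread("pics/top0.png")[180:260,260:420]
cv2.imwrite("pics/crop0.png",cv2.resize(a,None,fx=5,fy=5,interpolation=cv2.INTER_CUBIC))
from h import *
from scipy.spatial.transform import Rotation as R
q=ctrl.sense()["ee_rot"]; print(R.from_quat([q[1],q[2],q[3],q[0]]).as_matrix().round(3))
E
```

```text
[[ 0.898  0.44  -0.   ]
 [ 0.44  -0.898  0.   ]
 [ 0.    -0.    -1.   ]]
```

View pics/crop0.png

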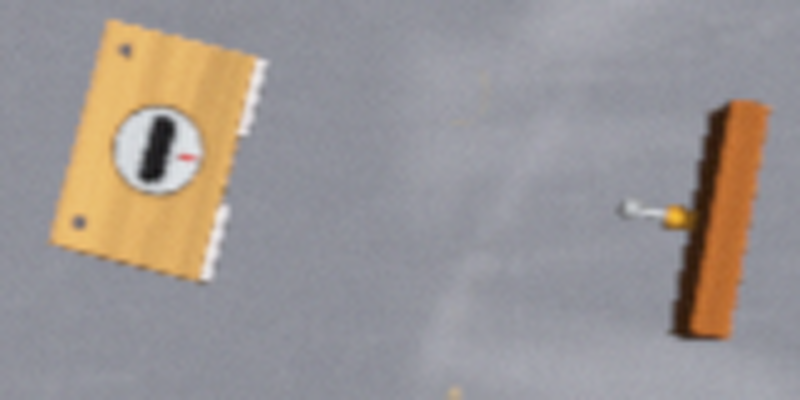

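The crop confirms it: a brown panel with its top at about (730,220) in the crop and its stud pointing left at the board. The board's strip faces the panel, and the wing is roughly parallel to the edge.

```bash
python3 -m pendant '0.055 -0.0233 0 0;0.055 -0.0233 0 0;0.055 -0.0233 0 0;0.055 -0.0233 0 0;0.055 -0.0233 0 0;0.055 -0.0233 0 0;0.055 -0.0233 0 0;0 0 0 0.157;0 0 0 0.157;0 0 0 0.157' 1; python3 -m pendant '0 0 0 0.157;0 0 0 0;0 0 0 0'
python3 - <<'E'
from h import *
c=viewer.capture("wrist"); save(c,"w0.png"); s=ctrl.sense()
print(s["eef_pos"],s["joints"],np.array(c["pose"]).round(3).tolist(),c["vertical_fov"],c["dist"])
for b in models.boxes_of("wrist","side_panel"): print(b)
E
```

```text
time_s: 1.95
eef_pos: [505.1, -155.3, 205.1]
ee_rot: [-0.0, 1.0, -0.01, -0.0]
force: [0.5, 0.0, -0.6]
grip_width: 0.999
grip_force: 0.0
time_s: 2.33
eef_pos: [505.0, -155.5, 205.1]
ee_rot: [0.0, 0.996, -0.085, 0.0]
force: [-0.6, 0.8, 0.4]
grip_width: 1.002
grip_force: 0.0
[ 504.95255296 -155.4963461   205.09133453] [-5.20656930e-01  3.20324640e-01  1.48759198e+00 -1.17473407e-05
  1.33374816e+00  1.21994536e+00] [[-0.169, -0.936, -0.308, 584.848], [-0.986, 0.16, 0.053, -169.268], [0.0, 0.312, -0.95, 373.946], [0.0, 0.0, 0.0, 1.0]] 62.98416249712415 [-0.01200742  0.          0.          0.          0.        ]
{'at': [372.0, 251.7, 33.6], 'p': 0.86}
{'at': [513.2, -159.5, 70.6], 'p': 0.57}
```

View pics/w0.png

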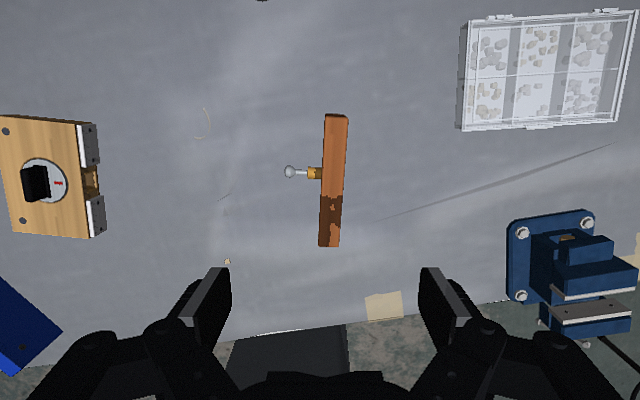

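The wrist view shows the brown panel's top face at about (333,180) with its stud at (290,172). The board is at left (50,180), with strip halves at (90,145) and (97,215). I'll fit the panel's outline to get its pose.

```bash
cat >> h.py <<'E'
from scipy.optimize import minimize
def boxpts(p,lo,hi):
    x,y,a=p; c,s=np.cos(a),np.sin(a)
    P=np.array([[i,j,k] for i in(lo[0],hi[0]) for j in(lo[1],hi[1]) for k in(lo[2],hi[2])],float)
    return np.c_[x+c*P[:,0]-s*P[:,1],y+s*P[:,0]+c*P[:,1],P[:,2]]
def fit(c,mask,p0,lo,hi):
    """pose (x,y,yaw) whose box outline best covers the mask"""
    m=cv2.resize(mask.astype(np.float32),None,fx=3,fy=3,interpolation=cv2.INTER_LINEAR)
    def cost(p):
        h=cv2.convexHull(w2px(c,boxpts(p,lo,hi)).astype(np.float32)).reshape(-1,2)
        r=np.zeros_like(m); cv2.fillConvexPoly(r,np.round((h*3+1)*16).astype(np.int32),1.0,cv2.LINE_8,4)
        return np.abs(r-m).sum()/m.sum()
    best=None
    for st in(8,3):
        S=np.array([p0]+[np.array(p0)+d for d in([st,0,0],[0,st,0],[0,0,st/60])])
        best=minimize(cost,p0,method="Nelder-Mead",options=dict(initial_simplex=S,xatol=.02,fatol=1e-5)); p0=best.x
    return best.x,best.fun
def biggest(m,near):
    n,l,st,ce=cv2.connectedComponentsWithStats(m.astype(np.uint8)); 
    i=1+np.argmin([np.hypot(*(ce[k]-near)) if st[k,4]>150 else 1e9 for k in range(1,n)]); return l==i
PANEL=((-11,-65,0),(11,65,70))
E
python3 - <<'E'
from h import *
c=viewer.capture("wrist"); hsv=cv2.cvtColor(c["color"],cv2.COLOR_RGB2HSV)
H,S,V=[hsv[...,i].astype(int) for i in range(3)]
m=(H<16)&(S>130); m=biggest(m,(333,180)); m[:, :320-2] &= False
ys,xs=np.where(m); print(xs.min(),xs.max(),ys.min(),ys.max(),m.sum())
r=fit(c,m,[505,-156,1.4],*PANEL); print(r)
h=cv2.convexHull(w2px(c,boxpts(r[0],*PANEL)).astype(np.float32)).astype(int)
im=c["color"][:,:,::-1].copy(); im[m]=im[m]//2+[0,127,0]; 
cv2.polylines(im,[h],True,(255,255,0),1)
x,y,a=r[0]; d=np.array([np.cos(a),np.sin(a)])
for L in(46,):cv2.circle(im,tuple(w2px(c,[[x+L*d[0],y+L*d[1],15]])[0].astype(int)),2,(255,0,255),-1)
cv2.imwrite("pics/f0.png",cv2.resize(im[90:270,200:440],None,fx=3,fy=3))
T=np.array([[np.cos(.17),0]])
s=ctrl.sense(); print(s["eef_pos"],s["ee_rot"])
E
```

```text
318 347 114 246 2909
(array([ 504.33879695, -162.42257765,    1.34827474]), np.float64(0.0812760666012764))
[ 504.98970385 -155.49616143  205.10923037] [-3.54186421e-06  9.96358680e-01 -8.52606681e-02  1.56361705e-05]
```

View pics/f0.png

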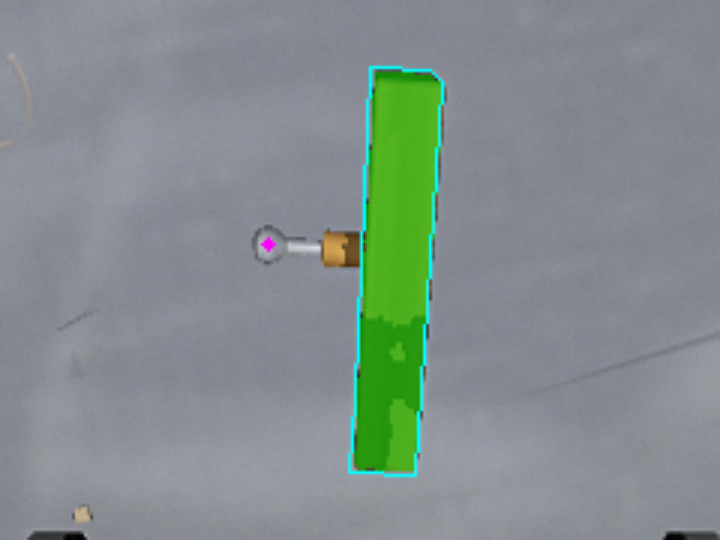

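```bash
python3 -m pendant '0.0005 0.0069 0 0.052;0 0 0.05 0;0 0 0.05 0;0 0 0.03 0;0 0 0.02 0;0 0 0.01 0;0 0 0.007 0;0 0 0 0' 1
python3 -m pendant '0 0 0 0;0 0 0 0;0 0 0 0;0 0 0 0;0 0 0 0;0 0 0 0;0 0 0 0;0 0 0 0' 0 40
```

```text
time_s: 3.48
eef_pos: [504.4, -162.4, 38.2]
ee_rot: [0.0, 0.994, -0.112, 0.0]
force: [0.6, 0.7, -0.8]
grip_width: 0.999
grip_force: 0.0
time_s: 4.47
eef_pos: [504.4, -162.5, 38.4]
ee_rot: [0.0, 0.994, -0.112, 0.0]
force: [-1.6, -0.4, 5.7]
grip_width: 0.239
grip_force: 39.7
```

```bash
python3 -m pendant '0 0 -0.005 0;-0.006 -0.045 0 0;-0.006 -0.045 0 0;-0.006 -0.045 0 0;-0.006 -0.045 0 0;0 0 0 0;0 0 0 0'
python3 - <<'E'
from h import *
c=viewer.capture("wrist"); save(c,"w1.png")
for q in("shelf_board","cam","side_panel"):
    for b in models.boxes_of("wrist",q): print(q,b)
c=viewer.capture("top"); save(c,"t1.png"); s=ctrl.sense(); print(s["force"],s["wrist_torque"])
E
```

```text
time_s: 5.35
eef_pos: [520.7, 18.3, 42.8]
ee_rot: [0.0, 0.994, -0.112, -0.0]
force: [0.6, -0.1, -4.7]
grip_width: 0.242
grip_force: 40.1
shelf_board {'at': [565.5, 140.9, 26.9], 'p': 0.7}
cam {'at': [557.6, 141.3, 35.1], 'p': 0.82}
side_panel {'at': [440.2, 287.1, 10.0], 'p': 0.6}
side_panel {'at': [530.6, 19.0, 75.9], 'p': 0.57}
[-0.19980845  0.98570953 -4.29135425] [ 0.00229931 -0.02851226 -0.00708743]
```

View pics/w1.png

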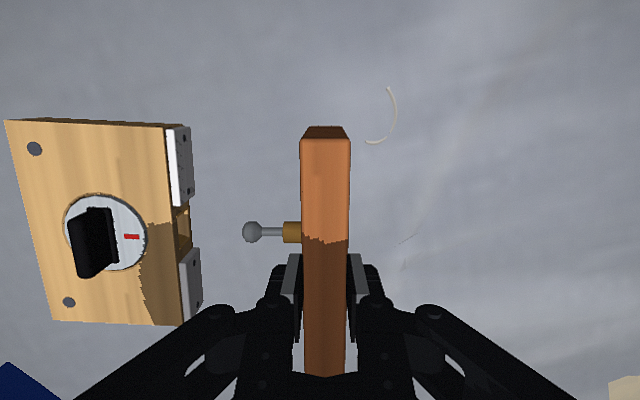

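The panel hangs square in the fingers, with its stud head at (252,231). The board is fully visible: cam cap at about (105,232), wood/strip corners at about (165,125) and (183,325), and the bore at (183,228). A crop will give me exact corners.

```bash
python3 - <<'E'
import cv2
a=cv2.imread("pics/w1.png")[110:335,0:270]
cv2.imwrite("pics/crop1.png",cv2.resize(a,None,fx=2.6,fy=2.6,interpolation=cv2.INTER_CUBIC))
E
```

```text
(no output)
```

View pics/crop1.png

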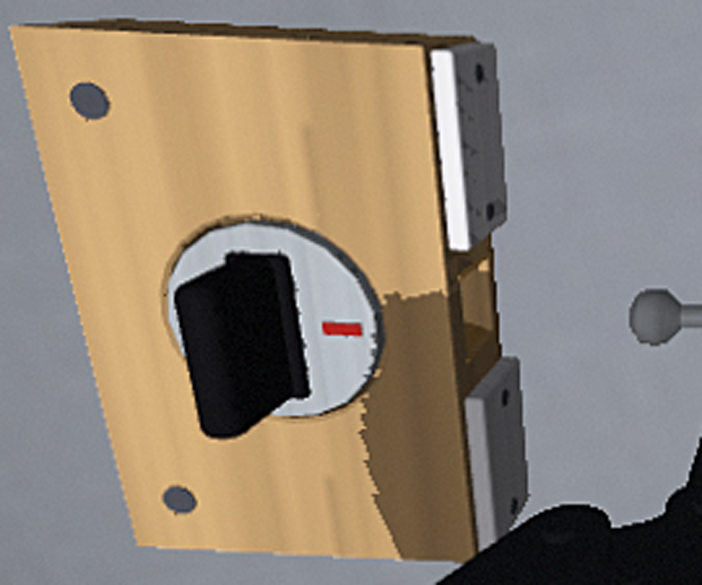

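```bash
python3 - <<'E'
from h import *
from scipy.optimize import least_squares
np.set_printoptions(precision=3,suppress=True)
c=viewer.capture("wrist")
cr=np.array([[10,27],[428,45],[474,561],[138,545],[656,317]]); px=(cr+.5)/2.6-.5+[0,110]
B=np.array([[46,-65],[-41,-65],[-41,65],[46,65]])
def tf(p,b): x,y,a=p; return np.c_[x+np.cos(a)*b[:,0]-np.sin(a)*b[:,1],y+np.sin(a)*b[:,0]+np.cos(a)*b[:,1],np.full(len(b),30.)]
f=lambda p:(w2px(c,tf(p,B))-px[:4]).ravel()
r=least_squares(f,[553,147,1.33]); p=r.x; print("board",p,r.fun)
a=p[2]; ex=np.array([np.cos(a),np.sin(a)]); ey=np.array([-ex[1],ex[0]])
s=ctrl.sense(); q=s["ee_rot"]; phi=np.arctan2(q[2],q[1]); ta=2*phi; print("tool",s["eef_pos"],"panel yaw",ta-np.pi/2+np.pi)
dz=s["eef_pos"][2]-38.4
h=px2w(c,px[4:],15+dz)[0,:2]-p[:2]; print("head in board",h@ex,h@ey)
t=s["eef_pos"][:2]-p[:2]; print("tcp in board",t@ex,t@ey, "cap px",w2px(c,[[p[0],p[1],31]])*1)
pa=ta+np.pi/2; hp=h+p[:2]-s["eef_pos"][:2]; d=np.array([np.cos(pa),np.sin(pa)]); print("head rel tcp along panel x,y",hp@d, hp@np.array([-d[1],d[0]]))
E
```

```text
board [553.952 145.855   1.29 ] [ 0.6   -0.893 -1.08   0.449  0.599  0.538 -0.003  0.021]
tool [520.895  17.832  43.076] panel yaw 1.3455227346779208
head in board -86.34899645148785 -1.7059171841725327
tcp in board -132.1708659904503 -3.6971638705075036 cap px [[105.103 234.111]]
head rel tcp along panel x,y 45.86184169214485 -0.5479671670633989
```

```bash
python3 -m pendant '0 0 0 0.0555;-0.004 0 0 0;0 -0.014 0.0044 0;0 0 0 0;0 0 0 0'
python3 - <<'E'
from h import *
c=viewer.capture("wrist"); save(c,"w2.png"); s=ctrl.sense(); print(s["joints"],s["force"])
im=cv2.imread("pics/w2.png")[110:335,0:310]
cv2.imwrite("pics/crop2.png",cv2.resize(im,None,fx=2.5,fy=2.5,interpolation=cv2.INTER_CUBIC))
E
```

```text
time_s: 6.28
eef_pos: [520.9, 33.3, 38.5]
ee_rot: [-0.0, 0.99, -0.139, -0.0]
force: [0.6, 0.1, -3.7]
grip_width: 0.237
grip_force: 40.1
[-1.61197653e-01  5.01523310e-01  1.70057711e+00  4.28608240e-05
  9.39803231e-01  1.68879218e+00] [ 0.54643054 -0.38880254 -4.89187736]
```

View pics/crop2.png

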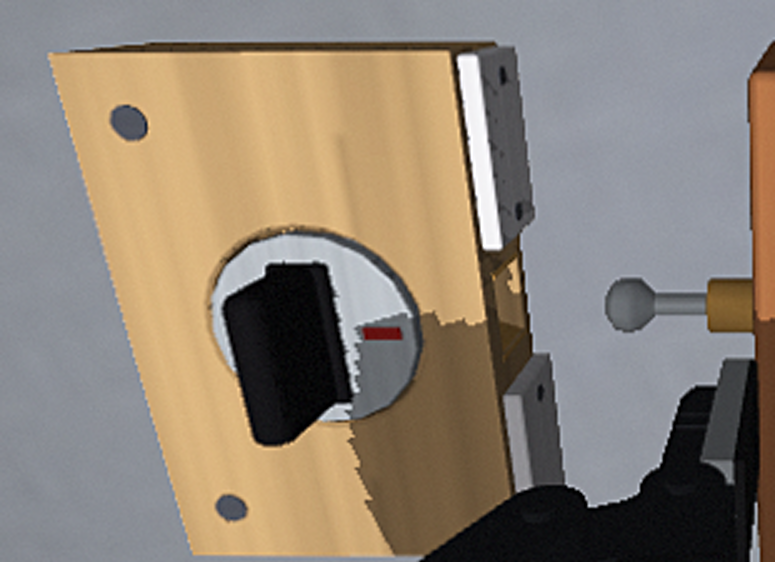

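Head at crop (630,304), bore opening at about (510,305), and the top edges of board and panel now look parallel. I'll check the offset numerically.

```bash
python3 - <<'E'
from h import *
from scipy.optimize import least_squares
np.set_printoptions(precision=3,suppress=True)
c=viewer.capture("wrist")
cr=np.array([[49,53],[450,50],[192,554],[630,304]]); px=(cr+.5)/2.5-.5+[0,110]
B=np.array([[46,-65],[-41,-65],[46,65]])
def tf(p,b): x,y,a=p; return np.c_[x+np.cos(a)*b[:,0]-np.sin(a)*b[:,1],y+np.sin(a)*b[:,0]+np.cos(a)*b[:,1],np.full(len(b),30.)]
r=least_squares(lambda p:(w2px(c,tf(p,B))-px[:3]).ravel(),[553,147,1.29]); p=r.x; print("board",p,r.fun)
s=ctrl.sense(); q=s["ee_rot"]; print("panel yaw",2*np.arctan2(q[2],q[1])+np.pi/2, s["eef_pos"])
for n,p in(("new",p),("old",[553.952,145.855,1.290])):
    a=p[2]; ex=np.array([np.cos(a),np.sin(a)]); ey=np.array([-ex[1],ex[0]])
    h=px2w(c,px[3:],15)[0,:2]-p[:2]; t=s["eef_pos"][:2]-p[:2]; print(n,"head",h@ex,h@ey,"tcp",t@ex,t@ey)
    d=np.array([0,0]); print("bore mouth px crop",(w2px(c,[[*(p[:2]-41*ex+7*k*ey),15] for k in(-1,1)])-[0,110]+.5)*2.5)
E
```

```text
board [553.603 146.406   1.292] [-0.208 -0.224  0.085  0.158  0.145  0.126]
panel yaw 1.2912732130033162 [520.833  33.02   38.568]
new head -71.66009147651437 -0.3251755796484131 tcp -118.02535127164204 0.35090116681994743
bore mouth px crop [[507.43  280.106]
 [513.851 330.833]]
old head -71.22654265355114 -0.010811995010981205 tcp -117.59330450384503 0.5529176874858239
bore mouth px crop [[509.028 278.669]
 [515.288 329.457]]
```

```bash
python3 -m pendant '0 -0.010 0 0;0 -0.010 0 0;0 -0.005 0 0;0 -0.005 0 0;0 0 0 0'; python3 -m pendant '0 -0.005 0 0;0 -0.005 0 0;0 0 0 0'; python3 -m pendant '0 -0.005 0 0;0 -0.004 0 0;0 0 0 0'
```

```text
time_s: 7.0
eef_pos: [529.3, 62.1, 38.7]
ee_rot: [0.0, 0.99, -0.139, -0.0]
force: [-0.6, -0.1, -4.4]
grip_width: 0.239
grip_force: 40.1
time_s: 7.38
eef_pos: [532.0, 71.8, 38.7]
ee_rot: [-0.0, 0.99, -0.139, 0.0]
force: [0.4, -0.1, -3.9]
grip_width: 0.236
grip_force: 40.1
time_s: 7.75
eef_pos: [534.5, 80.4, 38.7]
ee_rot: [-0.0, 0.99, -0.139, -0.0]
force: [-0.3, -0.8, -4.1]
grip_width: 0.242
grip_force: 40.1
```

```bash
python3 -m pendant '0 -0.004 0 0;0 -0.003 0 0;0 0 0 0';  python3 -m pendant '0 -0.002 0 0;0 0 0 0'; python3 -m pendant '0 -0.001 0 0;0 0 0 0'
```

```text
time_s: 8.12
eef_pos: [536.4, 87.1, 38.7]
ee_rot: [-0.0, 0.99, -0.139, -0.0]
force: [-0.8, 0.9, -4.0]
grip_width: 0.24
grip_force: 40.1
time_s: 8.38
eef_pos: [537.0, 88.9, 38.7]
ee_rot: [-0.0, 0.99, -0.139, 0.0]
force: [0.2, 0.7, -3.6]
grip_width: 0.237
grip_force: 40.1
time_s: 8.62
eef_pos: [537.2, 89.7, 38.7]
ee_rot: [-0.0, 0.99, -0.139, 0.0]
force: [0.1, -0.3, -3.2]
grip_width: 0.237
grip_force: 40.1
```

```bash
for i in 1; do python3 -m pendant '0 -0.0007 0 0;0 0 0 0'; python3 -m pendant '0 -0.0006 0 0;0 0 0 0';  python3 -m pendant '0 -0.0005 0 0;0 0 0 0'; done
```

```text
time_s: 8.88
eef_pos: [537.4, 90.4, 38.7]
ee_rot: [-0.0, 0.99, -0.139, -0.0]
force: [0.3, 1.2, -4.3]
grip_width: 0.238
grip_force: 40.1
time_s: 9.12
eef_pos: [537.6, 91.0, 38.7]
ee_rot: [-0.0, 0.99, -0.139, 0.0]
force: [-0.3, 0.4, -3.9]
grip_width: 0.239
grip_force: 40.1
time_s: 9.38
eef_pos: [537.7, 91.5, 38.7]
ee_rot: [-0.0, 0.99, -0.139, 0.0]
force: [0.2, 1.0, -3.9]
grip_width: 0.242
grip_force: 40.1
```

```bash
python3 -m pendant '0 -0.0006 0 0;0 0 0 0'; python3 -m pendant '0 -0.0006 0 0;0 0 0 0'
```

```text
time_s: 9.62
eef_pos: [537.9, 92.0, 38.7]
ee_rot: [0.0, 0.99, -0.139, 0.0]
force: [-0.5, -0.1, -4.5]
grip_width: 0.24
grip_force: 40.1
time_s: 9.88
eef_pos: [538.1, 92.5, 38.7]
ee_rot: [0.0, 0.99, -0.139, 0.0]
force: [-0.7, -1.9, -4.0]
grip_width: 0.242
grip_force: 40.1
```

```bash
python3 -m pendant '0 -0.0005 0 0;0 0 0 0'; python3 -m pendant '0 -0.0004 0 0;0 0 0 0'
```

```text
time_s: 10.12
eef_pos: [538.2, 92.8, 38.7]
ee_rot: [0.0, 0.99, -0.139, -0.0]
force: [-1.4, -3.8, -2.2]
grip_width: 0.237
grip_force: 40.2
time_s: 10.38
eef_pos: [538.2, 93.0, 38.8]
ee_rot: [0.0, 0.99, -0.139, -0.0]
force: [-1.8, -5.7, -2.0]
grip_width: 0.242
grip_force: 40.3
```

```bash
python3 -m pendant '0 0 0.0004 0;0 0 0 0;0 0 0 0'; python3 -m pendant '0 0 0 0;0 0 0 0;0 0 0 0;0 0 0 0' 0.4; python3 -m pendant '0 0 -0.01 0;0 0 -0.02 0;0 0 -0.05 0;0 0 -0.06 0;0 0 -0.02 0;0 0 0 0'
python3 - <<'E'
from h import *
from scipy.optimize import least_squares
s=ctrl.sense(); print(s["eef_pos"])
c=viewer.capture("wrist"); save(c,"w3.png"); 
for q in("shelf_board","cam","side_panel"):
    for b in models.boxes_of("wrist",q): print(q,b,w2px(c,b["at"]))
E
```

```text
time_s: 10.75
eef_pos: [538.2, 93.0, 38.6]
ee_rot: [0.0, 0.99, -0.139, -0.0]
force: [-3.2, -5.7, 0.4]
grip_width: 0.234
grip_force: 40.6
time_s: 11.25
eef_pos: [538.4, 93.6, 38.4]
ee_rot: [-0.0, 0.99, -0.139, 0.0]
force: [0.2, -0.0, 0.2]
grip_width: 0.401
grip_force: 0.0
time_s: 12.0
eef_pos: [538.9, 93.5, 200.1]
ee_rot: [-0.0, 0.99, -0.139, 0.002]
force: [-0.9, -1.3, -1.1]
grip_width: 0.401
grip_force: 0.0
[538.88761769  93.51204947 200.09446784]
shelf_board {'at': [563.8, 148.4, 31.5], 'p': 0.84} [[267.75204233 171.34109319]]
cam {'at': [559.5, 140.8, 34.3], 'p': 0.58} [[275.52496162 173.80986053]]
side_panel {'at': [560.2, 310.3, 58.5], 'p': 0.92} [[115.22015792 223.24955947]]
side_panel {'at': [543.6, 91.7, 70.6], 'p': 0.89} [[324.87012765 183.92781289]]
side_panel {'at': [443.6, 290.2, 31.0], 'p': 0.87} [[189.21522057 297.76045821]]
```

View pics/w3.png

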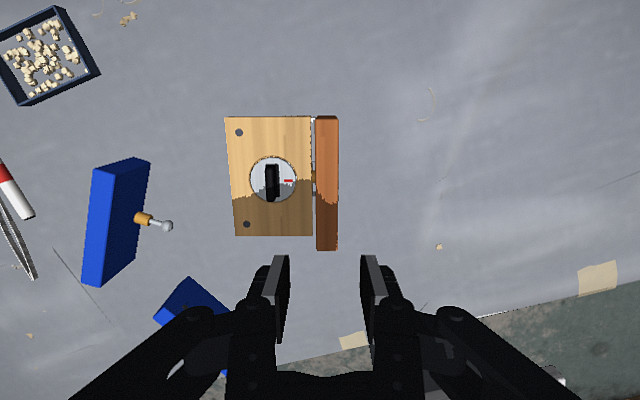

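The panel is let go, flush and parallel against the strip, at about (326,183); the cam is at about (274,180). The last joint would run out of range turning clockwise from here, so I'll go over the cam and take the grasp half a turn back.

```bash
python3 -m pendant '0 -0.0547 0 0;0 0 0 -0.1848;0 0 0 -0.1848;0 0 0 -0.1848;0 0 0 -0.1848;0 0 0 -0.1848;0 0 0 -0.1848;0 0 0 -0.1848;0 0 0 -0.1848;0 0 0 -0.1848' >/dev/null;  python3 -m pendant '0 0 0 -0.1848;0 0 0 -0.1848;0 0 0 -0.1848;0 0 0 -0.1848;0 0 0 -0.1848;0 0 0 -0.1848;0 0 0 -0.1848;0 0 0 -0.1848;0 0 0 0;0 0 0 0'
python3 - <<'E'
from h import *
s=ctrl.sense(); print(s["eef_pos"],s["joints"],s["ee_rot"],s["wrist_torque"])
c=viewer.capture("wrist"); save(c,"w4.png")
p=[553.7,146.2]; u=w2px(c,[[*p,30]])[0].astype(int); print(u)
x0,y0=max(u[0]-110,0),max(u[1]-90,0); a=cv2.imread("pics/w4.png")[y0:y0+180,x0:x0+220]; print(x0,y0,a.shape)
cv2.imwrite("pics/crop4.png",cv2.resize(a,None,fx=3.2,fy=3.2,interpolation=cv2.INTER_CUBIC))
E
```

```text
time_s: 14.7
eef_pos: [553.3, 146.0, 197.8]
ee_rot: [-0.0, 0.141, 0.99, -0.0]
force: [1.0, -0.6, -0.1]
grip_width: 0.404
grip_force: 0.0
[553.2607211  146.01710989 197.76500807] [ 5.33700028e-02  4.23248309e-01  1.36070321e+00 -1.56475792e-05
  1.35855890e+00 -1.23411503e+00] [-4.48703635e-04  1.41180722e-01  9.89983734e-01 -9.64305866e-05] [-0.00078347  0.02847064 -0.00829755]
[324 178]
214 88 (180, 220, 3)
```

View pics/crop4.png

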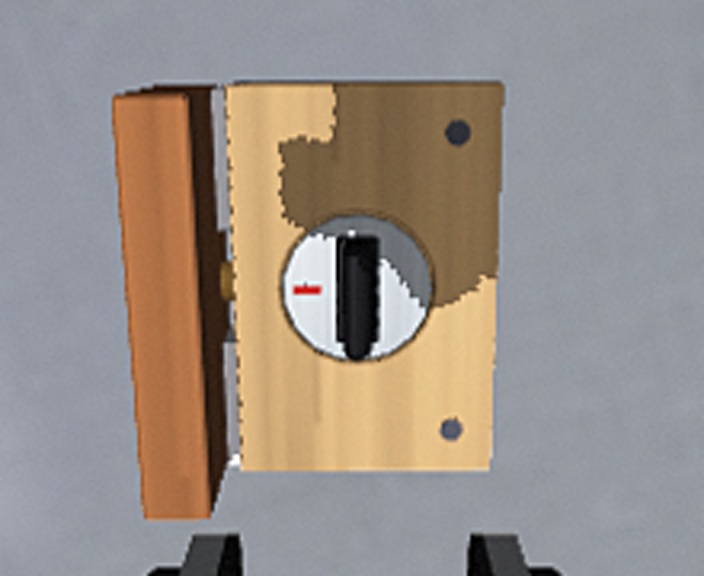

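```bash
python3 - <<'E'
from h import *
from scipy.optimize import least_squares
np.set_printoptions(precision=3,suppress=True)
c=viewer.capture("wrist"); P=lambda a:(np.array(a)+.5)/3.2-.5+[214,88]
print("cap centre",px2w(c,P([[358.5,287.5]]),30.5))
# wing top edges (near z=54): left bright edge/right edge at top and bottom
print("wing",px2w(c,P([[360,238],[358,357]]),54))
px=P([[227,86],[504,84],[490,470],[241,468]]); B=np.array([[-41,-65],[46,-65],[46,65],[-41,65]])*-1.
B=np.array([[-41,65],[46,65],[46,-65],[-41,-65]],float)
def tf(p,b): x,y,a=p; return np.c_[x+np.cos(a)*b[:,0]-np.sin(a)*b[:,1],y+np.sin(a)*b[:,0]+np.cos(a)*b[:,1],np.full(len(b),30.)]
r=least_squares(lambda p:(w2px(c,tf(p,B))-px).ravel(),[553,147,1.29]); print("board",r.x,r.fun)
s=ctrl.sense(); q=s["ee_rot"]; print(s["eef_pos"],2*np.arctan2(q[2],q[1]))
E
```

```text
cap centre [[553.347 147.36   30.5  ]]
wing [[533.461 153.497  54.   ]
 [569.374 142.475  54.   ]]
board [553.679 147.059   1.291] [-0.392 -0.443  0.475 -0.048 -0.054 -0.071 -0.04   0.734]
[553.337 146.036 198.038] 2.8595778091551898
```

```bash
python3 -m pendant '0 0.0009 0.05 0;0 0 0.05 0;0 0 0.03 0;0 0 0.02 0;0 0 0.01 0;0 0 0.003 0;0 0 0 0'; python3 -m pendant '0 0 0 0;0 0 0 0;0 0 0 0;0 0 0 0;0 0 0 0' 0 60
python3 -c "
from h import *
s=ctrl.sense();print(s['joints'],s['wrist_torque'],s['ee_rot'])"
```

```text
time_s: 15.68
eef_pos: [554.0, 146.9, 35.9]
ee_rot: [0.0, 0.14, 0.99, 0.0]
force: [-0.2, 0.4, 0.5]
grip_width: 0.403
grip_force: 0.0
time_s: 16.3
eef_pos: [553.6, 146.9, 35.3]
ee_rot: [-0.0, 0.139, 0.99, -0.0]
force: [-0.1, 0.4, 0.3]
grip_width: -0.0
grip_force: 0.0
[ 5.48672613e-02  5.98186105e-01  1.54217699e+00 -3.12852425e-06
  1.00128257e+00 -1.23619161e+00] [-0.03145797  0.10990927 -0.01784167] [-2.57496908e-05  1.39412290e-01  9.90234423e-01 -6.42147418e-06]
```

```bash
python3 -m pendant '0 0 0 0;0 0 0 0'
python3 - <<'E'
from h import *
for n in("wrist","scene","top"):
    c=viewer.capture(n); save(c,n+"5.png")
    for q in("cam","shelf_board","side_panel"):
        for b in models.boxes_of(n,q): print(n,q,b,w2px(c,b["at"]).round())
s=ctrl.sense(); print(s["grip_width"],s["grip_force"],s["eef_pos"],s["ee_rot"],s["force"],s["wrist_torque"])
E
```

```text
time_s: 16.55
eef_pos: [553.6, 146.9, 35.3]
ee_rot: [-0.0, 0.139, 0.99, -0.0]
force: [0.8, -0.0, -0.2]
grip_width: -0.001
grip_force: 0.0
wrist cam {'at': [548.4, 149.7, 32.7], 'p': 0.64} [[327. 234.]]
wrist shelf_board {'at': [534.1, 161.0, 29.4], 'p': 0.78} [[339. 204.]]
wrist side_panel {'at': [515.5, 106.6, 69.1], 'p': 0.8} [[214. 226.]]
wrist side_panel {'at': [575.3, 300.8, 21.8], 'p': 0.64} [[585. 202.]]
scene cam {'at': [547.2, 149.1, 36.4], 'p': 0.61} [[303. 224.]]
scene shelf_board {'at': [536.5, 166.9, 32.9], 'p': 0.72} [[300. 231.]]
scene side_panel {'at': [388.5, 284.4, 47.0], 'p': 0.8} [[304. 296.]]
scene side_panel {'at': [511.5, 103.1, 53.0], 'p': 0.75} [[330. 216.]]
scene side_panel {'at': [535.8, 335.3, 69.4], 'p': 0.71} [[231. 257.]]
top side_panel {'at': [550.7, 318.5, 71.4], 'p': 0.9} [[227. 210.]]
top side_panel {'at': [393.8, 281.4, 67.1], 'p': 0.88} [[241. 269.]]
-0.0007455461709116473 0.0 [553.66768276 146.90872769  35.31595534] [1.62289068e-05 1.39376923e-01 9.90239402e-01 1.24450117e-05] [-0.63735654 -0.48239849  0.34074199] [ 0.04326491 -0.03071794  0.00682467]
```

```bash
python3 - <<'E'
from h import *
c=viewer.capture("wrist"); 
s=ctrl.sense(); print(w2px(c,[s["eef_pos"],[553.6,147,54],[553.6,147,31]]).round())
hsv=cv2.cvtColor(c["color"],cv2.COLOR_RGB2HSV).astype(int); H,S,V=hsv[...,0],hsv[...,1],hsv[...,2]
ch=np.full(H.shape,"."); ch[V<35]="#"; ch[(V>=35)&(V<80)&(S<90)]="+"; ch[(V>170)&(S<40)]="o"
ch[(S>90)&(H>=14)&(H<28)&(V>=50)]="w"; ch[(S>130)&(H<14)&(V>=40)]="p"; ch[(S>150)&((H>170)|(H<5))]="R"
for y in range(150,400,6): print("%3d "%y+"".join(ch[y,160:480:3]))
E
```

```text
[[324. 246.]
 [325. 261.]
 [325. 242.]]
150 .pppppppppppppppppppppppppp..wwwwwwwwwwwwwwwwwwwwwwwwwwwwwwwwwwwwwwwwwwwww++.wwwwwwwooo.oo.oo.o....o.......
156 oppppppppppppppppppppppppppo..wwwwwwwwwwwwwwwwwwwwwwwwwwwwwwwwwwwwwwwwwww++++.wwwww.oo.oooo.oo....o....o...
162 opppppppppppppppppppppppppp...wwwwwwwwwwwwwwwwwwwwwwwwwwwwwwwwwwwwwwwwwww.++.wwwwww....oo.oo...............
168 o.ppppppppppppppppppppppppp...wwwwwwwwwwwwwwwwwwwwwwwwwwwwwwwwwwwwwwwwwwwwwwwwwwwww.oooooooo.oooo......oo..
174 ooppppppppppppppppppppppwpp...wwwwwwwwwwwwwwwwwwwwwwwwwwwwwwwwwwwwwwwwwwwwwwwwwwwwwooooooooo.oooooo..o.....
180 oopppppppppppppppppp.ppppppp..wwwwwwwwwwwwwwwwwwwwwwwwwwwwwwwwwwwwwwwwwwwwwwwwwwwwwoo..o.ooooo............o
186 .o.ppppppppppppppppppppppppp..wwwwwwwwwwwwwwwwwwwwwwwwwwwwwwwwwwwwwwwwwwwwwwwwwwwwwooo.oo.o......o.oo..o.oo
192 .ooppppppppppppppppppppppppp...wwwwwwwwwwwwwwwwwwwwwwwwwwwwwwwwwwwwwwwwwwwwwwwwwwwwooooo.oooo.o....o....ooo
198 o.opppppppppppppppppppppppwp...wwwwwwwwwwwwwwwwwwwwwwwwwwwwwwwwwwwwwwwwwwwwwwwwwww...ooo.oooooooo....o...oo
204 ooo.pppppppppppppppppppppppp...wwwwwwwwwwwwwwwww
[... 2943 characters left out ...]
#######+o.o+################
366 ##################ppp################################o...+###############################....##############
372 #################p###################################.....##################################..#############
378 ###########################################################################################################
384 ###########################################################################################################
390 ###########################################################################################################
396 ###########################################################################################################
```

The numbers and the wrist picture agree: the fingers shut fully above the wing, because the tips sit higher than the TCP suggests. I'll open, go lower in guarded steps and close again.

```bash
python3 -m pendant '0 0 0 0;0 0 0 0;0 0 0 0' 0.4; python3 -m pendant '0 0 0.005 0;0 0 0.005 0;0 0 0 0';  python3 -m pendant '0 0 0 0;0 0 0 0;0 0 0 0;0 0 0 0' 0 40
```

```text
time_s: 17.58
eef_pos: [553.7, 146.9, 35.3]
ee_rot: [0.0, 0.139, 0.99, 0.0]
force: [0.8, -0.2, 0.1]
grip_width: 0.399
grip_force: 0.0
time_s: 17.95
eef_pos: [553.3, 146.9, 24.7]
ee_rot: [-0.001, 0.139, 0.99, -0.0]
force: [-0.4, -0.2, -0.1]
grip_width: 0.401
grip_force: 0.0
time_s: 18.45
eef_pos: [553.7, 146.8, 25.5]
ee_rot: [0.0, 0.139, 0.99, -0.0]
force: [-0.1, -2.5, 1.8]
grip_width: 0.082
grip_force: 39.2
```

```bash
python3 -m pendant '0 0 0 0;0 0 0 0;0 0 0 0' 0.35; python3 -m pendant '0 0 0.005 0;0 0 0.004 0;0 0 0 0';  python3 -m pendant '0 0 0 0;0 0 0 0;0 0 0 0;0 0 0 0' 0 70
python3 -c "
from h import *
s=ctrl.sense();q=s['ee_rot'];print(s['force'],s['wrist_torque'],2*np.arctan2(q[2],q[1]),s['joints'][5])"
```

```text
time_s: 18.82
eef_pos: [553.6, 147.0, 25.2]
ee_rot: [-0.0, 0.139, 0.99, 0.0]
force: [0.7, -0.1, -0.1]
grip_width: 0.35
grip_force: 0.0
time_s: 19.2
eef_pos: [553.4, 146.9, 15.8]
ee_rot: [-0.0, 0.139, 0.99, -0.0]
force: [0.8, -0.1, -0.2]
grip_width: 0.347
grip_force: 0.0
time_s: 19.7
eef_pos: [553.7, 146.8, 16.6]
ee_rot: [0.0, 0.139, 0.99, -0.0]
force: [-2.4, -2.6, 4.5]
grip_width: 0.08
grip_force: 71.7
[-2.35084658 -2.62145425  4.46069147] [-0.26858169  0.31816506  0.00682473] 2.861889752194159 -1.236157557233781
```

```bash
cat > t.py <<'E'
from h import *
s=ctrl.sense();q=s['ee_rot'];a=2*np.arctan2(q[2],q[1])
print("angle %.3f tz %.3f"%(2.862-a,s['wrist_torque'][2]),"F",s['force'].round(1) if hasattr(s['force'],'round') else s['force'],"t",s['time_s'],"g",s['grip_force'])
E
for i in 1; do python3 -m pendant '0 0 0 0.05;0 0 0 0.05;0 0 0 0' >/dev/null; python3 t.py; python3 -m pendant '0 0 0 0.05;0 0 0 0.05;0 0 0 0'>/dev/null; python3 t.py; python3 -m pendant '0 0 0 0.05;0 0 0 0.05;0 0 0 0'>/dev/null; python3 t.py; done
```

```text
angle 0.100 tz 0.028 F [-2.5 -2.7  4.6] t 20.075 g 71.77075624465942
angle 0.200 tz 0.065 F [-2.4 -3.8  5.9] t 20.45 g 71.79724931716919
angle 0.300 tz 0.061 F [-2.8 -3.7  4.7] t 20.825 g 71.82619214057922
```

```bash
cat > mark.py <<'E'
from h import *
c=viewer.capture("wrist"); s=ctrl.sense()
def f(im):
    h=cv2.cvtColor(im,cv2.COLOR_RGB2HSV).astype(int); m=(h[...,1]>120)&((h[...,0]>172)|(h[...,0]<4))&(h[...,2]>40)
    m[:, :250]=0; m[:,400:]=0; m[:190]=0; m[300:]=0; y,x=np.where(m); return len(x), (np.c_[x,y].mean(0) if len(x) else None)
n,p=f(c["color"]); print("mark",n,p)
if n:
    w=px2w(c,[p],30.5)[0]; d=w[:2]-[553.5,147]; print("mark angle (cw from -ex)",((1.291+np.pi)-np.arctan2(d[1],d[0])+np.pi)%(2*np.pi)-np.pi,np.hypot(*d))
for o in("w4.png","wrist5.png"): print(o,f(cv2.imread("pics/"+o)[:,:,::-1].copy()))
E
python3 mark.py; python3 -m pendant '0 0 0 0.06;0 0 0 0.06'>/dev/null; python3 t.py
```

```text
mark 86 [292.89534884 257.98837209]
mark angle (cw from -ex) 0.24723967529205026 16.700971218017738
w4.png (0, None)
wrist5.png (78, array([295.5       , 242.94871795]))
angle 0.421 tz 0.276 F [-3.2 -4.1  5.9] t 21.125 g 71.9090723991394
```

```bash
python3 -m pendant '0 0 0 0.03;0 0 0 0.03'>/dev/null; python3 t.py; python3 -m pendant '0 0 0 0.03;0 0 0 0.03'>/dev/null; python3 t.py;python3 mark.py|head -2; python3 -m pendant '0 0 0 0.03;0 0 0 0.03'>/dev/null; python3 t.py
```

```text
angle 0.480 tz 0.333 F [-2.4 -3.7  6.1] t 21.375 g 71.90317869186401
angle 0.540 tz 0.313 F [-3.8 -4.4  6.6] t 21.625 g 71.96829915046692
mark 86 [292.69767442 258.01162791]
mark angle (cw from -ex) 0.4853725276734586 16.735180843892174
angle 0.600 tz 0.285 F [-3.4 -5.6  6.9] t 21.925 g 72.00720548629761
```

```bash
for i in 1; do python3 -m pendant '0 0 0 0.03;0 0 0 0.03'>/dev/null; python3 t.py; python3 -m pendant '0 0 0 0.03;0 0 0 0.03'>/dev/null; python3 t.py; python3 -m pendant '0 0 0 0.03;0 0 0 0.03'>/dev/null; python3 t.py; done
```

```text
angle 0.660 tz 0.385 F [-4.  -4.2  6.5] t 22.175 g 72.02663540840149
angle 0.720 tz 0.331 F [-4.8 -5.2  6.8] t 22.425 g 72.04654812812805
angle 0.780 tz 0.345 F [-4.7 -5.5  7.4] t 22.675 g 72.0711886882782
```

```bash
for i in 1; do python3 -m pendant '0 0 0 0.03;0 0 0 0.03'>/dev/null; python3 t.py; python3 -m pendant '0 0 0 0.03;0 0 0 0.03'>/dev/null; python3 t.py; done
```

```text
angle 0.840 tz 0.379 F [-4.8 -5.2  7.7] t 22.925 g 72.09579706192017
angle 0.900 tz 0.370 F [-5.3 -4.9  7.1] t 23.175 g 72.13136315345764
```

```bash
for i in 1; do python3 -m pendant '0 0 0 0.03;0 0 0 0.03'>/dev/null; python3 t.py; python3 -m pendant '0 0 0 0.02;0 0 0 0.02'>/dev/null; python3 t.py; python3 -m pendant '0 0 0 0.02;0 0 0 0.02'>/dev/null; python3 t.py; done
```

```text
angle 0.959 tz 0.386 F [-5.2 -6.2  7.6] t 23.425 g 72.16514468193054
angle 0.999 tz 0.377 F [-5.7 -5.4  7.7] t 23.675 g 72.18152046203613
angle 1.039 tz 0.377 F [-5.2 -5.5  8.2] t 23.925 g 72.20424771308899
```

```bash
python3 mark.py | head -2; for i in 1; do python3 -m pendant '0 0 0 0.02;0 0 0 0.02'>/dev/null; python3 t.py; python3 -m pendant '0 0 0 0.02;0 0 0 0.02'>/dev/null; python3 t.py; done; python3 - <<'E'
from h import *
c=viewer.capture("top"); 
for b in models.boxes_of("top","side_panel"): print(b)
c=viewer.capture("scene"); 
for b in models.boxes_of("scene","side_panel"): print(b)
E
```

```text
mark 87 [292.59770115 258.02298851]
mark angle (cw from -ex) 0.9809036032117397 16.656188286411354
angle 1.079 tz 0.405 F [-5.7 -6.8  8.2] t 24.225 g 72.17817664146423
angle 1.119 tz 0.471 F [-5.7 -7.2  8.4] t 24.475 g 72.28102326393127
{'at': [397.0, 279.2, 67.6], 'p': 0.68}
{'at': [549.5, 317.7, 72.1], 'p': 0.66}
{'at': [387.3, 281.6, 48.7], 'p': 0.88}
{'at': [537.7, 335.1, 70.2], 'p': 0.86}
```

```bash
for i in 1; do python3 -m pendant '0 0 0 0.02;0 0 0 0.02'>/dev/null; python3 t.py; python3 -m pendant '0 0 0 0.02;0 0 0 0.02'>/dev/null; python3 t.py; python3 -m pendant '0 0 0 0.02;0 0 0 0.02'>/dev/null; python3 t.py; done
```

```text
angle 1.159 tz 0.483 F [-6.3 -6.2  8. ] t 24.925 g 72.29530334472656
angle 1.199 tz 0.531 F [-5.  -7.7  8. ] t 25.175 g 72.35265254974365
angle 1.239 tz 0.565 F [-6.5 -6.8  8.4] t 25.425 g 72.39254236221313
```

```bash
python3 -m pendant '0 0 0 0.025;0 0 0 0.025'>/dev/null; python3 t.py; python3 mark.py|head -2
```

```text
angle 1.289 tz 0.588 F [-6.  -7.8  9.3] t 25.675 g 72.44344711303711
mark 87 [292.20689655 258.03448276]
mark angle (cw from -ex) 1.224763216193276 16.74791509980955
```

```bash
python3 -m pendant '0 0 0 0;0 0 0 0;0 0 0 0;0 0 0 0' 0.35; python3 mark.py|head -2; python3 -m pendant '0 0 -0.01 0;0 0 -0.02 0;0 0 -0.05 0;0 0 -0.06 0;0 0 -0.04 0;0 0 0 0;0 0 0 0'
python3 - <<'E'
from h import *
c=viewer.capture("wrist"); save(c,"w9.png"); rgb=c["color"]; h=cv2.cvtColor(rgb,cv2.COLOR_RGB2HSV).astype(int)
p0=[538.2,93.,1.291]; u=w2px(c,[[p0[0],p0[1],70]])[0]; print("panel px",u)
m=(h[...,0]<14)&(h[...,1]>130); m=biggest(m,u); m=cv2.morphologyEx(m.astype(np.uint8),cv2.MORPH_OPEN,np.ones((5,5)))>0
print(m.sum(),fit(c,m,p0,*PANEL))
for n in("wrist","top","scene"):
    viewer.capture(n)
    for q in("side_panel","glue","pot","beads"): print(n,q,[(np.array(b["at"]).round(),round(b["p"],2)) for b in models.boxes_of(n,q)])
E
```

```text
time_s: 26.22
eef_pos: [553.7, 147.0, 16.2]
ee_rot: [-0.0, 0.707, 0.708, 0.0]
force: [-0.4, -0.2, 0.6]
grip_width: 0.351
grip_force: 0.0
mark 30 [296.5 260. ]
mark angle (cw from -ex) 1.215792605740976 13.752833085692645
time_s: 27.15
eef_pos: [553.2, 146.9, 195.7]
ee_rot: [-0.0, 0.707, 0.707, -0.0]
force: [0.7, -1.1, -0.6]
grip_width: 0.348
grip_force: 0.0
panel px [308.47339447 241.39260278]
4122 (array([537.33600935,  91.97089566,   1.24737294]), np.float64(0.3349386751651764))
wrist side_panel [(array([398., 270.,  66.]), 0.81), (array([588., 295.,  46.]), 0.81), (array([534., 106.,  70.]), 0.58)]
wrist glue [(array([ 688., -118.,   48.]), 0.67)]
wrist pot [(array([730.,  32.,  36.]), 0.82), (array([534., 100.,  69.]), 0.34)]
wrist beads [(array([739., 306.,   8.]), 0.79)]
top side_panel [(array([401., 282.,  67.]), 0.85), (array([548., 320.,  71.]), 0.71), (array([570.,  79.,  74.]), 0.47), (array([540., 135.,  27.]), 0.35)]
top glue []
top pot [(array([733.,  27.,  32.]), 0.65)]
top beads [(array([735., 335.,  11.]), 0.79)]
scene side_panel [(array([519., 103.,  55.]), 0.96), (array([386., 285.,  48.]), 0.76), (array([538., 339.,  67.]), 0.69)]
scene glue [(array([ 695., -121.,   42.]), 0.79)]
scene pot [(array([726.,  34.,  29.]), 0.84)]
scene beads [(array([733., 337.,  11.]), 0.82)]
```

```bash
python3 - <<'E'
from h import *
c=viewer.capture("wrist"); h=cv2.cvtColor(c["color"],cv2.COLOR_RGB2HSV).astype(int)
p0=[538.2,93.,1.291]; h0=cv2.convexHull(w2px(c,boxpts(p0,*PANEL)).astype(np.float32)).reshape(-1,2); print(h0.round())
for t,sv in((9,150),(10,150),(12,165)):
    m=(h[...,0]<t)&(h[...,1]>sv); m=biggest(m,(308,241)); ys,xs=np.where(m); print(t,m.sum(),xs.min(),xs.max(),ys.min(),ys.max(),fit(c,m,p0,*PANEL))
m=((h[...,0]<14)&(h[...,1]>130))
for y in range(int(h0[:,1].min())-12,int(h0[:,1].max())+14,4): print(y,"".join("%2d"%min(h[y,x,0],99) if h[y,x,1]>110 else " ." for x in range(int(h0[:,0].min())-12,int(h0[:,0].max())+12,4)))
E
```

```text
[[374. 248.]
 [367. 267.]
 [241. 234.]
 [246. 214.]
 [259. 194.]
 [365. 223.]]
9 394 515 558 275 311 (array([ 9.68403068e+02, -2.96001040e+02,  9.57318190e-01]), np.float64(1.0))
10 394 515 558 275 311 (array([ 9.68403068e+02, -2.96001040e+02,  9.57318190e-01]), np.float64(1.0))
12 392 515 558 275 311 (array([ 9.68403068e+02, -2.96001040e+02,  9.57318190e-01]), np.float64(1.0))
181  . . . . . . . .17 . . . . .1717 . . . . . . . . . . . . . .16 . . . . . .18 . .
185  . . . . . . . . . . . . . . . . . .17 . . . . . . . . . . . . . . . . . . . .18
189  . . . . . . . . . . . . . . . . . . . . . . . . . . . . . . . . . . . . . . . .
193  . . . . . . . . . . .17 . . . . . . .17 . . . . . . . . . . . . . . . . . . . .
197  . . . . . . .1718 . . . . .17 . . .18 .16 . . . . . . .17 . . . . . . . . . . .
201  . . . . . . . . . .17 . . . . . .17 . . . .16 .16 .17 . . . .1717 . . . . . . .
205  . . . . . .13 9121211 . . .1717 . . . . . . . . . . .17 .17 . . .17 . . . . . .
209  . . . . . .131114121011121111 . . .17 . . . .1718 .17 . . . . . . . . . .17 . .
213  . . . . .1111111212121012121111121
[... 705 characters left out ...]
121212121213 . . . .
249  . . . . . . . . . . . . . . . . . . .1212111212121213121212121312121212 . . . .
253  . . . . . . . . . . . . . . . . . . . . . . .12121212121212121212121213 . . . .
257  . . . . . . . . . . . . . . . . . . . . . . . . . . .1312131212 . . . . . . . .
261  . . . . . . . . . . . . . . . . . . . . . . . . . . . . . . .12 . . . . . . . .
265  . . . . . . . . . . . . . . . .40 . . . . . . . . . . . . . . . . . . . . . . .
269  . . . . . . . . .99 . . . . . . . . . . . . . . . . . . . . . . . . . . .99 . .
273  . . . . . . . . .99 . . . . . . . . . . . . . . . . . . . . . . . . . . . . . .
277  . . . . . . . . . . . . . . . . . . . . . . . . . . . . . . . .30 . . . . . . .
```

```bash
python3 - <<'E'
from h import *
c=viewer.capture("wrist"); h=cv2.cvtColor(c["color"],cv2.COLOR_RGB2HSV).astype(int)
m=(h[...,0]>6)&(h[...,0]<16)&(h[...,1]>110); m=cv2.morphologyEx(m.astype(np.uint8),cv2.MORPH_CLOSE,np.ones((5,5))); m=cv2.morphologyEx(m,cv2.MORPH_OPEN,np.ones((5,5)))>0
m=biggest(m,(308,235)); ys,xs=np.where(m); print(m.sum(),xs.min(),xs.max(),ys.min(),ys.max())
hull=cv2.convexHull(np.c_[xs,ys].astype(np.int32)); ap=cv2.approxPolyDP(hull,3,True).reshape(-1,2); print(ap.tolist())
p0=[538.2,93.,1.291]; r=fit(c,m,p0,*PANEL); print(r)
for z,nm in((70,"top"),(0,"bot")):
    for p in(p0,): print(nm,w2px(c,[q for q in boxpts(p,*PANEL) if q[2]==z]).round().tolist())
TOP=((-11,-65,70),(11,65,70.)); m2=m&(h[...,2]>110); print(m2.sum(),fit(c,m2,p0,*TOP))
print(ctrl.sense()["time_s"])
E
```

```text
4259 242 370 202 261
[[370, 252], [351, 261], [245, 234], [244, 218], [254, 202], [320, 215], [366, 231]]
(array([537.33279533,  92.46648116,   1.25873539]), np.float64(0.2888784408569336))
top [[367.0, 267.0], [241.0, 234.0], [374.0, 248.0], [246.0, 214.0]]
bot [[360.0, 239.0], [255.0, 211.0], [365.0, 223.0], [259.0, 194.0]]
2400 (array([536.88675912,  94.24331842,   1.30174179]), np.float64(0.14154835045337677))
28.05
```

```bash
python3 -c "
from rig import ctrl
print(ctrl.finish_job())"
```

```text
the job is handed in; nothing more can be done
None
```

The job is handed in, with no verdict returned: the stud is in the bore and the panel let go, the cam is turned about 1.25 rad to an estimated 27–36 N pull (from wing torque), the panel measured upright and square, and nothing I saw suggests the glue, pot or beads moved.

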